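# Hold the photo stand's post square for clamping

## Robot

A 6-joint arm with a two-finger parallel gripper is mounted at the origin on the work surface. World frame = base frame: x ahead of the robot, y to its left, z up, the work surface at z = 0. Lengths are in m, angles in rad, forces in N, time in s.
With the tool pointing down it reaches from about 0.325 to 0.775 m from the base axis. Payload 5.5 kg.
Tool frame: the origin (TCP) lies where the fingers leave the gripper's body, on its centre line; the fingertips stand 73 mm ahead of it and the grasp point (between the pads) lies 54 mm ahead of it; z points along the fingers, y is the line along which they close (so a half turn about z gives the same grasp; the last joint's range is limited). The gripper opens to 85 mm and grips with 20 to 120 N. Pads are 22 mm wide; open, the fingers measure 114 mm over their backs; the gripper's body (76 mm by 85 mm) begins 54 mm behind the grasp point. The pads swing forward as they close: fully open they stand 13 mm farther back than shut.
Start: joints at [-1.312, 0.091, 1.231, -0, 1.82, -0.057], TCP at [0.186, -0.57, 0.304] pointing down, gripper open.
Joint ranges: [-2.87, 2.87], [-0.86, 2.18], [0.17, 2.46], [-1.51, 4.65], [0.06, 2.69], [-2.65, 2.65]. Speed limits (rad/s): [2.57, 2.57, 3.01, 3.14, 3.14, 3.14].

## Interface

Orientations are given as a rotation vector (axis times angle).
In Python, from plant import ctrl, imaging, readout, sign_off gives the robot as it stands (ctrl), with the cameras (imaging), the readings (readout) and the job as plain functions.
- The arm moves only by the tool drive_effector, called after "Emit:" as name([rows], argument=value, ...), one row to a line, values as JSON. Schema: {"type":"object","properties":{"steps":{"type":"array","items":{"type":"array","prefixItems":[{"type":"number"},{"type":"array","items":{"type":"number"},"minItems":3,"maxItems":3},{"type":"array","items":{"type":"number"},"minItems":3,"maxItems":3}],"minItems":3,"maxItems":3},"minItems":1,"maxItems":8},"squeeze":{"type":"number"},"only":{"type":"string"},"quiet":{"type":"boolean"},"lines":{"type":"string"}},"required":["steps"],"additionalProperties":false}. steps is a list of rows, 1 to 8 of them, each written [opening, [dx, dy, dz], [rx, ry, rz]]: the finger opening in m, then dx, dy, dz in fractions of the full range, 1 being 0.25 m, then a rotation vector rx, ry, rz in shares of pi/2 rad (1.0 is pi/2 rad); each row shifts and turns the commanded pose from where the row before left it, along the tool's axes as they then stand; what a row does not reach is not made up. A row lasts 1/10 s, in which the tool goes at most 0.05 m and 0.15 rad, less where a joint would pass 70% of its speed; a pose out of reach is approached as far as the arm can. The fingers move at their own pace and stop on an object; squeeze is the grip in N (left out, the last holds). Time passes only in rows, so rows that do not move let the fingers close. The tool returns the time, the measured TCP pose, the force, the opening and the grip force at its end. only (a regular expression) keeps the lines of the reply that match it, lines (a string "A,B") keeps lines A to B, and quiet returns only ok. Shift and turn numbers lie between -1 and 1, and a call with a number outside is refused. Input that does not fit is refused with a message, and nothing moves.
- readout.read_state(): the state, without advancing time (a new reading comes with each control period).
- imaging.get_image(name): name is "scene" or "top"; returns a dict with "frame" (420x560x3 uint8, blue, green, red), "fx", "fy", "cx", "cy" (pixels), "R" (3x3) and "t" (3): a world point X has camera coordinates R X + t. Camera axes: x right, y down, z forward; pixel columns grow to the right and rows downward; lengths in m; the calibration is good to about 2 mm. A picture is of the moment at which its call begins. There is no depth.
- sign_off(): hands the job in; it is judged then, once.
The state is a dict: "time_s": time; "joint_positions": joint angles; "joint_velocities": joint speeds; "joint_torque": joint torques, N m; "tcp_pos": TCP position; "orientation": TCP orientation; "force": force on the tool from outside, world axes, zero at the start; "moment": the same for the moment, N m; "width": finger opening in m; "finger_force": force on a finger pad.
Only numpy, scipy, OpenCV 4.12 (cv2) and the standard library are available. Lean on these libraries where they do the work, as an engineer would, in place of code of your own. Each camera call takes 0.05 s, during which the arm holds its last target. There are 200 camera calls.

## Task

The post of the photo stand has been knocked and leans over its rail. Pick up the blue assembly square, stand its foot on the rail clear of the post, then slide it along the rail into the corner, pushing the post upright, until the square sits flat on the rail and its upright leg is flush against the post. Finish while still gripping the square and pressing it firmly down on the rail and against the post, so that I can lock the clamping lever; leave the cups, the bottle and the blue ring where they are.

Things in the scene. Friction and masses are not known exactly. Their poses are not given: they have to be found in the camera images.
- square: Blue plastic L, two legs at right angles, each 160 long, 38 wide, 25 thick, 0.3 kg, standing on its foot. Origin: outer corner of the L, mid thickness (the corner is cut back 10, so the outer faces start 10 from it). Own y: from the corner along the foot; z: up along the upright leg; x: across the thickness. A 12 thick web fills the inner corner up to 66 along either leg.
- stand: Photo stand fixed to the table: white board 140 (x) by 460 (y -170 to 290), 12 thick, with rail, post, and a pivot bracket beside the post's foot with an orange lever (to x = 50, y = -67, z = 89). Origin: on the table straight below the inside corner of rail and post. Own y: along the rail away from the post; z up. Beyond the post (y -60 to -150) a photo tile with a cup.
- rail: Aluminium rail of the stand, 30 wide, along the stand's y from -32 to 273. Its flat top, on which the square has to stand, is 42 above the table, 30 above the board. Origin: middle of the top at the inside corner; axes as the stand's. Nothing stands on it between the post and its free end.
- corner (a point): Inside corner between rail and post: middle of the rail's top, in the plane of the post's face when the post is square to the rail. The square's origin must end here.
- post_bar: Post, a 30 x 30 aluminium bar, top 317 above the table. Origin: on its pivot, 15 behind its front face, 30 above the rail's top. Own z: up along the post; y: the way its face looks, towards the rail's free end. At the top, on the side away from the rail, a black lamp, up to 133 from the post's middle and 311 above the table.
- post (a joint): Lean of the post (rad): 0 is square to the rail, positive leans over the rail towards its free end; starts at 0.06 to 0.15. The pivot is stiff and stays where it is left; it has no stop at 0. About 4 N from the top of the square's upright leg moves it.
- cup0: Paper cup, 70 across, 75 high, on the photo tile beyond the post. Origin: centre of its underside. Leave alone.
- cup1: Paper cup, 70 across, 75 high, in the row at the back. Origin: centre of its underside. Leave alone.
- cup2: Paper cup like cup1. Leave alone.
- cup3: Paper cup like cup1. Leave alone.
- bottle: Glass reagent bottle with blue cap, 86 across, 170 high, in the row of cups at the back. Origin: centre of its underside. Leave alone.
- tape: Blue plastic ring, 90 across, 25 high, on the table. Origin: centre of its underside. Leave alone.
- square_grip (a point): Point in the middle of the foot's thickness, 108 from the square's outer corner and 28 above its underside, clear of the web and upright leg: a good place to grip the foot across its thickness from above. Axes as the square's.

How it is judged:
By the outcome, as a careful person would: the job done as asked, in the order asked, and still so for the second after the job is handed in, while the arm keeps its last pose, push and grip.
It also fails if it takes over 45 s, if anything falls off the work surface, if the arm or the gripper's body presses on something with over 40 N, if the wrist force passes 120 N, or if a joint passes its speed limit or range.

## Working session

There is one attempt and no reset: what is moved stays moved. The work goes in short steps, Python scripts to look and compute and a tool call to move; the robot and the scene stay as the last step left them, time stands still between calls to the robot, and variables do not carry over. Pictures are saved under pics/ and viewed, at most 10 in all, crops included, and the job is handed in when it is done.

```bash
ls; mkdir -p pics; python3 - <<'E'
from plant import ctrl, imaging, readout, sign_off
import cv2,numpy as np
for n in("scene","top"):
    d=imaging.get_image(n);cv2.imwrite(f"pics/{n}0.png",cv2.resize(d["frame"],(800,600),interpolation=cv2.INTER_CUBIC))
    np.savez(f"{n}0.npz",**d)
    print(n,d["fx"],d["fy"],d["cx"],d["cy"],np.round(d["R"],3).tolist(),np.round(d["t"],3))
s=readout.read_state();print(s)
E
```

```text
pics
plant.py
scene 517.2129280434445 517.2129280434445 285.1422912039505 204.65210104417744 [[0.686, 0.728, -0.02], [0.539, -0.525, -0.658], [-0.489, 0.441, -0.752]] [-0.46  -0.253  1.436]
top 477.8890262872476 477.8890262872476 265.19299554816666 212.8231251192792 [[0.025, -0.999, 0.029], [-0.987, -0.03, -0.157], [0.158, -0.025, -0.987]] [0.009 0.603 1.209]
{'time_s': 0.1, 'joint_positions': array([-1.31163537e+00,  9.18114288e-02,  1.23178347e+00, -2.86686878e-05,
        1.81981095e+00, -5.66852114e-02]), 'joint_velocities': array([-6.41086356e-04, -2.66117543e-03, -2.54348222e-03, -7.95539326e-04,
       -1.36721598e-06,  3.32607860e-04]), 'joint_torque': array([ 1.76716483e-03, -4.60216355e+01, -4.19217968e+01, -1.00717734e-04,
        1.05788882e-02,  3.20551419e-05]), 'tcp_pos': array([ 0.18633919, -0.57019597,  0.30283698]), 'orientation': array([-3.10072184e+00, -4.93776180e-01,  3.31089808e-04]), 'force': array([-0.03877105,  0.44983431,  0.08828057]), 'moment': array([0.03401547, 0.02200603, 0.02840908]), 'finger_force': 0.0, 'width': 0.08539770794840493}
```

View pics/scene0.png

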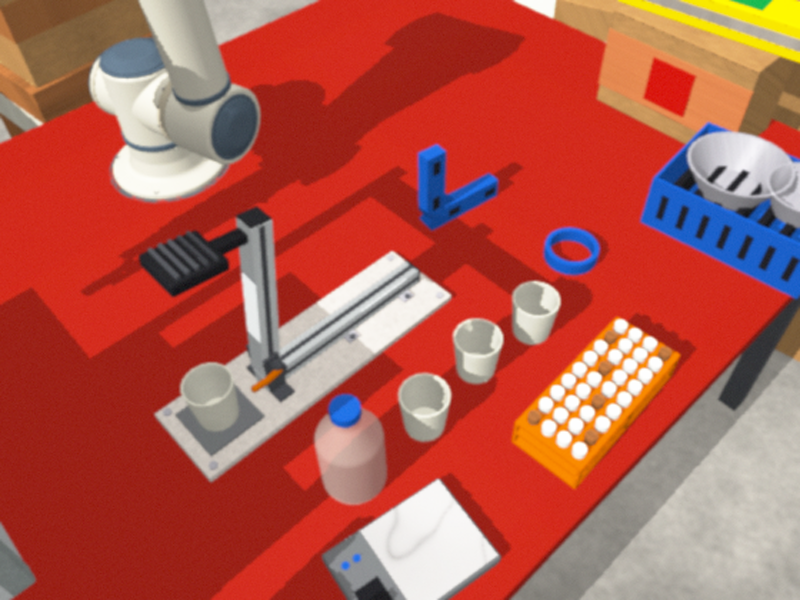

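View pics/top0.png

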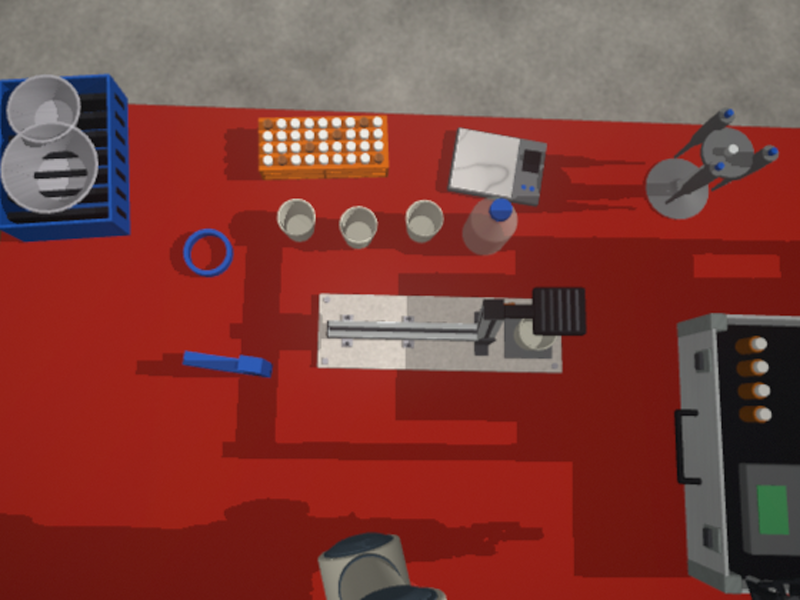

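```bash
cat > h.py <<'E'
import numpy as np,cv2
from scipy.optimize import least_squares
def crop(d,x,y,w,h,k):
    im=cv2.resize(d["frame"][y:y+h,x:x+w],None,fx=k,fy=k,interpolation=cv2.INTER_CUBIC)
    for i in range(0,w,10):
        cv2.line(im,(i*k,0),(i*k,6),(0,255,255),1);cv2.putText(im,str(x+i),(i*k,16),0,.33,(0,255,255),1)
    for j in range(0,h,10):
        cv2.line(im,(0,j*k),(6,j*k),(0,255,255),1);cv2.putText(im,str(y+j),(8,j*k+4),0,.33,(0,255,255),1)
    return im
def proj(d,X):
    c=np.asarray(X)@d["R"].T+d["t"]
    return c[...,:2]/c[...,2:]*[d["fx"],d["fy"]]+[d["cx"],d["cy"]]
def tri(obs):
    # obs: list of (d,(u,v))
    r=least_squares(lambda X:np.concatenate([proj(d,X)-uv for d,uv in obs]),[.5,0,.1])
    return r.x,np.abs(r.fun).max()
def onplane(d,uv,z):
    ray=d["R"].T@np.array([(uv[0]-d["cx"])/d["fx"],(uv[1]-d["cy"])/d["fy"],1]);c=-d["R"].T@d["t"]
    return c+ray*(z-c[2])/ray[2]
E
python3 - <<'E'
from h import *
s=np.load("scene0.npz");t=np.load("top0.npz")
A=crop(s,285,95,75,70,8);B=crop(t,120,238,80,32,7)
cv2.imwrite("pics/sqA.png",A)
C=np.zeros((600,790,3),np.uint8);C[:B.shape[0],:B.shape[1]]=B
D=crop(t,215,195,195,75,4);C[240:540,:780]=D
cv2.imwrite("pics/topB.png",C)
cv2.imwrite("pics/stC.png",crop(s,95,140,225,195,3)[:600,:800])
E
```

```text
(no output)
```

View pics/sqA.png

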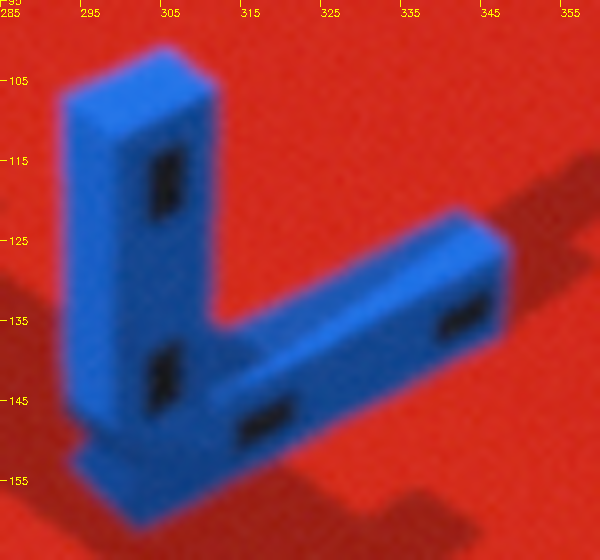

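View pics/topB.png

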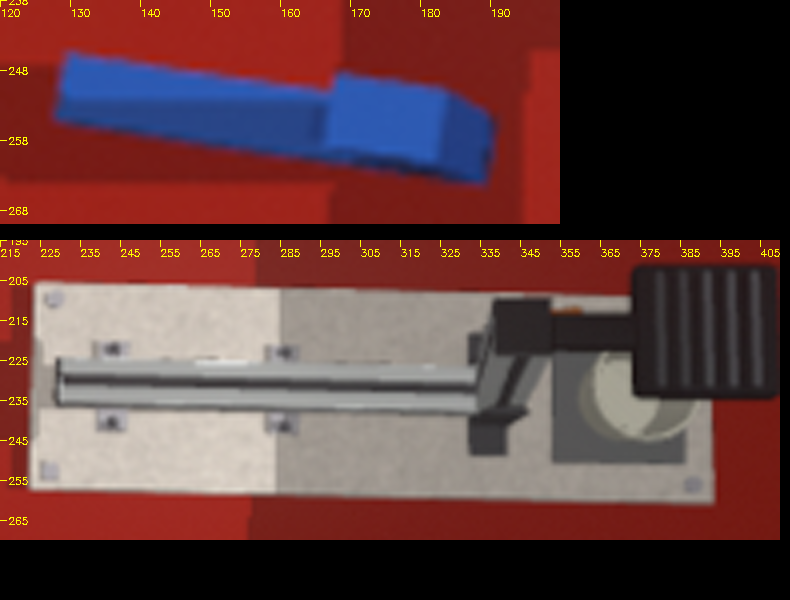

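View pics/stC.png

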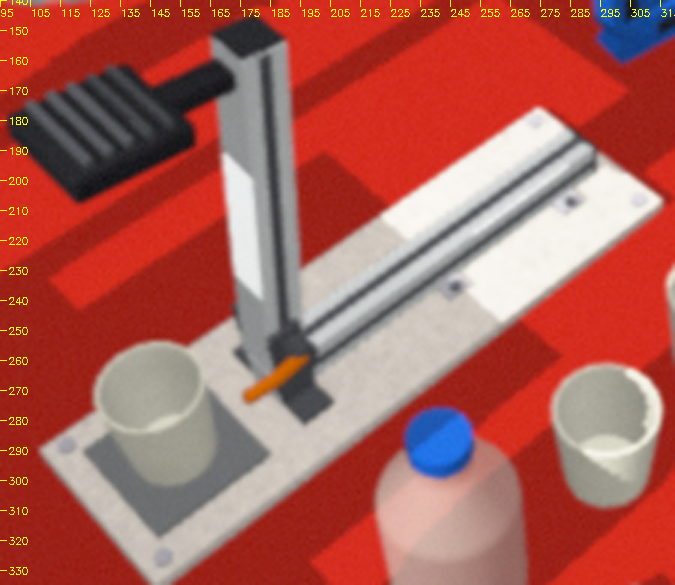

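```bash
cat > fit.py <<'E'
from h import *
from scipy.spatial.transform import Rotation as Ro
s=np.load("scene0.npz");t=np.load("top0.npz")
def px(P,k,ox,oy): return (np.array(P,float)+.5)/k-.5+[ox,oy]
a=.0125
sqs=[((-a,0,.16),(62,97)),((-a,.038,.16),(165,48)),((a,.038,.16),(217,87)),((a,0,.16),(117,138)),((a,.01,0),(138,530)),((-a,.01,0),(70,465)),((a,.16,0),(505,335)),((a,.16,.038),(508,245)),((-a,.16,.038),(458,207)),((-a,0,.01),(62,400))]
sqt=[((a,.16,.038),(68,52)),((-a,.16,.038),(60,98)),((-a,.16,0),(54,120)),((a,.038,.16),(338,73)),((-a,.038,.16),(326,150)),((a,0,.16),(448,90)),((-a,0,.16),(437,160)),((a,0,.01),(495,118)),((-a,0,.01),(487,183))]
b=.015
stt=[((.07,.29,.012),(34,282)),((-.07,.29,.012),(30,488)),((-.07,-.17,.012),(713,503)),((b,.273,.042),(58,358)),((-b,.273,.042),(57,403))]
sts=[((-.07,.29,.012),(540,107)),((.07,.29,.012),(663,202)),((-.07,-.17,.012),(40,450)),((.07,-.17,.012),(155,585)),((-b,.273,.042),(572,133)),((b,.273,.042),(597,150))]
pt=[((b,b),(494,297)),((b,-b),(552,298)),((-b,b),(494,354)),((-b,-b),(552,354))]
ps=[((-b,-b),(212,43)),((b,-b),(260,57)),((b,b),(287,40)),((-b,b),(240,25))]
def pose(p,X): return Ro.from_rotvec([0,0,p[3]]).apply(X)+p[:3]
def fsq(p): return np.concatenate([proj(s,pose(p,[q for q,_ in sqs]))-px([u for _,u in sqs],8,285,95),proj(t,pose(p,[q for q,_ in sqt]))-px([u for _,u in sqt],7,120,238)]).ravel()
def fst(p):
    top=lambda L:np.array([(x,-.015+y*np.cos(p[4])+.245*np.sin(p[4]),.072+.245*np.cos(p[4])-y*np.sin(p[4])) for (x,y),_ in L])
    T=lambda L:px(np.array([u for _,u in L])-[0,240],4,215,195);S=lambda L:px([u for _,u in L],3,95,140)
    return np.concatenate([proj(s,pose(p,[q for q,_ in sts]))-S(sts),proj(t,pose(p,[q for q,_ in stt]))-T(stt),proj(s,pose(p,top(ps)))-S(ps),proj(t,pose(p,top(pt)))-T(pt)]).ravel()
if __name__=="__main__":
  for f,p0 in((fsq,[.5,.2,0,0]),(fst,[.55,-.1,0,0,.1])):
    r=least_squares(f,p0,loss="soft_l1");print(np.round(r.x,4),"rms",np.sqrt(np.mean(f(r.x)**2)));print(np.round(f(r.x).reshape(-1,2),1).tolist())
E
python3 fit.py
```

```bash
sed -i 's/,((-a,0,.01),(62,400))\]/]/; s/((-a,.01,0),(70,465)),//; s/((-a,.16,.038),(60,98)),((-a,.16,0),(54,120))/((-a,.16,.038),(54,120))/; s/((b,-b),(260,57)),//; s/,((-b,b),(240,25))\]/]/' fit.py; python3 fit.py
python3 - <<'E'
from fit import *
from plant import ctrl, imaging, readout, sign_off
r=least_squares(fsq,[.5,.2,0,0],loss="soft_l1").x
g=pose(r,[[0,.108,.028]])[0];print("grip",g)
st=readout.read_state();Rt=Ro.from_rotvec(st["orientation"]).as_matrix();print(Rt.round(3))
# desired: z down, y across thickness = square x (either sign)
for sgn in(1,-1):
    y=sgn*Ro.from_rotvec([0,0,r[3]]).apply([1,0,0]);R2=np.column_stack([np.cross(y,[0,0,-1]),y,[0,0,-1]])
    print(sgn,Ro.from_matrix(Rt.T@R2).as_rotvec().round(3))
print("tcp d world for TCP 54+ above",g+[0,0,.054]-st["tcp_pos"],"in tool",Rt.T@(g+[0,0,.054]-st["tcp_pos"]))
E
```

```text
[ 0.4776  0.2189  0.0021 -0.1144] rms 0.3574878721815331
[[-0.2, -0.1], [-0.0, -0.4], [0.2, 0.1], [-0.4, 0.2], [0.1, 0.4], [-0.5, 0.1], [0.2, 0.1], [0.0, -0.1], [-0.3, 0.1], [-0.1, -0.0], [-0.4, -0.2], [-0.6, -0.6], [-0.1, -0.3], [-0.3, 0.3], [1.1, 0.2], [0.7, 0.3]]
[ 0.5584 -0.1516 -0.0022  0.0048  0.1326] rms 0.6637259459157118
[[-0.3, 0.7], [0.3, 0.2], [-0.3, 0.8], [-0.1, 1.5], [-0.6, -1.2], [0.1, -0.1], [0.0, -0.2], [-0.8, 0.0], [-0.0, 0.1], [-0.9, -0.5], [-1.0, -0.4], [-0.9, -2.2], [-0.5, 0.7], [-0.3, 0.0], [-0.2, -0.2], [-0.3, 0.1], [-0.1, 0.1]]
grip [0.48996523 0.32617773 0.03008564]
[[ 0.951  0.311 -0.   ]
 [ 0.311 -0.951  0.002]
 [ 0.    -0.002 -1.   ]]
1 [-2.000e-03 -1.000e-03 -1.141e+00]
-1 [-1.000e-03  2.000e-03  2.001e+00]
tcp d world for TCP 54+ above [ 0.30362604  0.8963737  -0.21875134] in tool [ 0.56701745 -0.75732734  0.22016638]
```

The rows are not in the units I measure in: shifts go in shares of 0.25 m and turns go in shares of pi/2 rad. I convert before sending: -0.038 m / 0.25 = -0.152, 0.029 m / 0.25 = 0.116.

Emit:
drive_effector([
  [0.085, [0.116, -0.152, 0], [0, 0, 0]],
  [0.085, [0.116, -0.152, 0], [0, 0, 0]],
  [0.085, [0.116, -0.152, 0], [0, 0, 0]],
  [0.085, [0.116, -0.152, 0], [0, 0, 0]],
  [0.085, [0.116, -0.152, 0], [0, 0, 0]],
  [0.085, [0.116, -0.152, 0], [0, 0, 0]],
  [0.085, [0.116, -0.152, 0], [0, 0, 0]],
  [0.085, [0.116, -0.152, 0], [0, 0, 0]],
], squeeze=40)

```text
time_s: 0.9
tcp_pos: [0.3125, -0.2075, 0.3035]
orientation: [-3.103, -0.493, -0.0]
force: [1.1, 0.3, 0.7]
width: 0.0852
finger_force: 0.0
```

Emit:
drive_effector([
  [0.085, [0.116, -0.152, 0], [0, 0, 0]],
  [0.085, [0.116, -0.152, 0], [0, 0, 0]],
  [0.085, [0.116, -0.152, 0], [0, 0, 0]],
  [0.085, [0.116, -0.152, 0], [0, 0, 0]],
  [0.085, [0.116, -0.152, 0], [0, 0, 0]],
  [0.085, [0.116, -0.152, 0], [0, 0, 0]],
  [0.085, [0.116, -0.152, 0], [0, 0, 0]],
  [0.085, [0.116, -0.152, 0], [0, 0, 0]],
])

```text
time_s: 1.7
tcp_pos: [0.4386, 0.1539, 0.3036]
orientation: [3.102, 0.495, -0.0]
force: [-0.2, -1.3, 0.9]
width: 0.0854
finger_force: 0.0
```

Emit:
drive_effector([
  [0.085, [0, 0, 0], [0, 0, -0.0904]],
  [0.085, [0, 0, 0], [0, 0, -0.0904]],
  [0.085, [0, 0, 0], [0, 0, -0.0904]],
  [0.085, [0, 0, 0], [0, 0, -0.0904]],
  [0.085, [0, 0, 0], [0, 0, -0.0904]],
  [0.085, [0, 0, 0], [0, 0, -0.0904]],
  [0.085, [0, 0, 0], [0, 0, -0.0904]],
  [0.085, [0, 0, 0], [0, 0, -0.0904]],
])

```text
time_s: 2.5
tcp_pos: [0.4385, 0.1517, 0.3034]
orientation: [-2.343, -2.092, 0.001]
force: [0.1, 0.4, -0.1]
width: 0.085
finger_force: 0.0
```

```bash
cat > go.py <<'E'
import sys
from fit import *
from plant import ctrl, imaging, readout, sign_off
# print tool-axes offset from current pose to target TCP (x y z) & yaw (tool y along yaw-rotated world x)
def go(T,yaw):
    st=readout.read_state();Rt=Ro.from_rotvec(st["orientation"]).as_matrix()
    y=np.array([np.cos(yaw),np.sin(yaw),0]);R2=np.column_stack([np.cross(y,[0,0,-1]),y,[0,0,-1]])
    print("t",st["time_s"],"tcp",st["tcp_pos"].round(4),"d tool",(Rt.T@(np.array(T)-st["tcp_pos"])).round(4),"rot",Ro.from_matrix(Rt.T@R2).as_rotvec().round(4),"F",st["force"].round(2),"M",st["moment"].round(2),"w",round(st["width"],4),"q",st["joint_positions"].round(2))
if __name__=="__main__": v=[float(a) for a in sys.argv[1:]];go(v[:3],v[3])
E
python3 go.py 0.490 0.326 0.084 -0.114
```

```text
t 2.5 tcp [0.4385 0.1517 0.3034] d tool [0.1791 0.0317 0.2193] rot [-0.0008  0.0003  0.0009] F [ 0.08  0.39 -0.08] M [-0.02  0.02  0.01] w 0.085 q [ 0.26 -0.27  1.58  0.    1.84  0.37]
```

Converted, 0.045 m / 0.25 = 0.18, 0.044 m / 0.25 = 0.176.

Emit:
drive_effector([
  [0.085, [0.18, 0.032, 0], [0, 0, 0]],
  [0.085, [0.18, 0.032, 0], [0, 0, 0]],
  [0.085, [0.18, 0.032, 0], [0, 0, 0]],
  [0.085, [0.176, 0.032, 0], [0, 0, 0]],
  [0.085, [0, 0, 0.16], [0, 0, 0]],
  [0.085, [0, 0, 0.16], [0, 0, 0]],
  [0.085, [0, 0, 0.08], [0, 0, 0]],
  [0.085, [0, 0, 0], [0, 0, 0]],
])

```text
time_s: 3.3
tcp_pos: [0.4901, 0.3249, 0.1985]
orientation: [-2.348, -2.084, 0.014]
force: [-0.1, -0.6, -0.1]
width: 0.0852
finger_force: 0.0
```

```bash
python3 go.py 0.490 0.326 0.084 -0.114
python3 - <<'E'
from h import *
from plant import ctrl, imaging, readout, sign_off
s=imaging.get_image("scene");t=imaging.get_image("top")
A=crop(s,275,50,95,120,5);B=crop(t,95,210,110,70,3)
C=np.zeros((600,800,3),np.uint8);C[:600,:475]=A;C[:210,475:800]=B[:,:325]
cv2.imwrite("pics/g1.png",C)
E
```

```text
t 3.3 tcp [0.4901 0.3249 0.1985] d tool [0.0017 0.0006 0.1145] rot [-0.0073  0.0054 -0.0048] F [-0.11 -0.6  -0.1 ] M [-0.02  0.08  0.04] w 0.0852 q [0.53 0.07 1.44 0.   1.64 0.65]
```

View pics/g1.png

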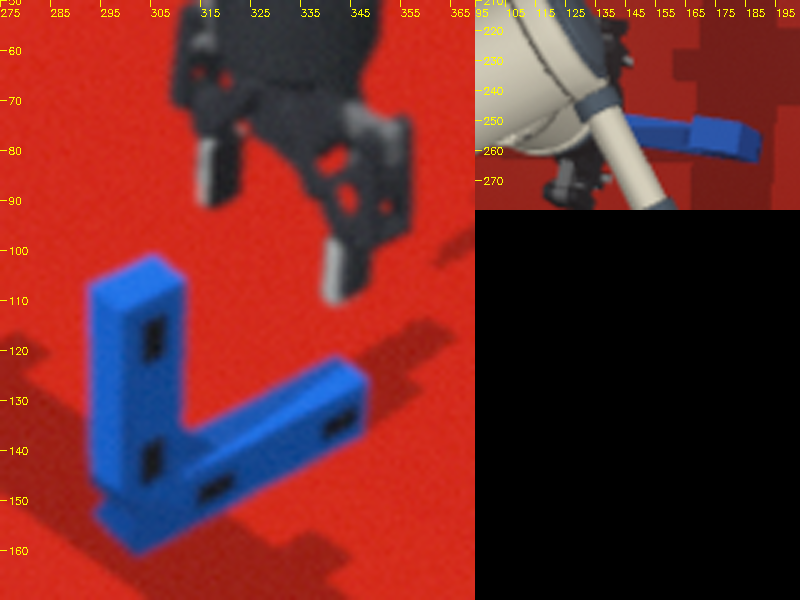

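The fingers, at (315,90) and (341,110), straddle the foot, and its web is clear on the left. I'm going down.

Converted, 0.04 m / 0.25 = 0.16, 0.02 m / 0.25 = 0.08.

Emit:
drive_effector([
  [0.085, [0.004, 0.004, 0.16], [0, 0, 0]],
  [0.085, [0, 0, 0.16], [0, 0, 0]],
  [0.085, [0, 0, 0.08], [0, 0, 0]],
  [0.085, [0, 0, 0.048], [0, 0, 0]],
  [0.085, [0, 0, 0], [0, 0, 0]],
], squeeze=90)

```text
time_s: 3.9
tcp_pos: [0.4928, 0.3265, 0.092]
orientation: [-2.35, -2.085, 0.0]
force: [-0.7, -0.0, -0.5]
width: 0.0854
finger_force: 0.0
```

```bash
python3 go.py 0.490 0.326 0.084 -0.114
```

```text
t 3.9 tcp [0.4928 0.3265 0.092 ] d tool [-0.0008 -0.0028  0.008 ] rot [-0.0001  0.0001 -0.0052] F [-0.69 -0.01 -0.5 ] M [ 0.02  0.07 -0.03] w 0.0854 q [0.53 0.13 1.57 0.   1.44 0.65]
```

Emit:
drive_effector([
  [0, [0, 0, 0], [0, 0, 0]],
  [0, [0, 0, 0], [0, 0, 0]],
  [0, [0, 0, 0], [0, 0, 0]],
  [0, [0, 0, 0], [0, 0, 0]],
  [0, [0, 0, 0], [0, 0, 0]],
  [0, [0, 0, 0], [0, 0, 0]],
  [0, [0, 0, 0], [0, 0, 0]],
  [0, [0, 0, 0], [0, 0, 0]],
], squeeze=90)

```text
time_s: 4.7
tcp_pos: [0.4932, 0.3269, 0.0934]
orientation: [2.349, 2.085, 0.004]
force: [-1.5, -0.2, 5.5]
width: 0.0226
finger_force: 90.6
```

```bash
python3 go.py 0.490 0.326 0.084 -0.114
```

```text
t 4.7 tcp [0.4932 0.3269 0.0934] d tool [-0.0013 -0.0031  0.0094] rot [ 0.0018 -0.0015 -0.005 ] F [-1.49 -0.25  5.49] M [ 0.07  0.18 -0.01] w 0.0226 q [0.53 0.13 1.57 0.   1.44 0.65]
```

The grip is about 9 mm high, so I'll re-grip lower.

Converted, 0.006 m / 0.25 = 0.024, 0.004 m / 0.25 = 0.016, -0.005 rad / 1.5708 = -0.0032.

Emit:
drive_effector([
  [0.085, [0, 0, 0], [0, 0, 0]],
  [0.085, [0, 0, 0], [0, 0, 0]],
  [0.085, [0, 0, 0], [0, 0, 0]],
  [0.085, [-0.004, -0.012, 0.024], [0, 0, -0.0032]],
  [0.085, [0, 0, 0.016], [0, 0, 0]],
  [0.085, [0, 0, 0], [0, 0, 0]],
])

```text
time_s: 5.3
tcp_pos: [0.4889, 0.3255, 0.0804]
orientation: [-2.344, -2.091, 0.003]
force: [-0.3, 0.6, 0.8]
width: 0.0848
finger_force: 0.0
```

```bash
python3 go.py 0.490 0.326 0.083 -0.114
```

```text
t 5.3 tcp [0.4889 0.3255 0.0804] d tool [ 0.0006  0.001  -0.0026] rot [-0.0018  0.0013  0.0001] F [-0.33  0.56  0.85] M [ 0.02  0.03 -0.06] w 0.0848 q [0.53 0.13 1.59 0.   1.43 0.64]
```

Emit:
drive_effector([
  [0, [0, 0, 0], [0, 0, 0]],
  [0, [0, 0, 0], [0, 0, 0]],
  [0, [0, 0, 0], [0, 0, 0]],
  [0, [0, 0, 0], [0, 0, 0]],
  [0, [0, 0, 0], [0, 0, 0]],
  [0, [0, 0, 0], [0, 0, 0]],
  [0, [0, 0, 0], [0, 0, 0]],
], squeeze=90)

```text
time_s: 6.0
tcp_pos: [0.49, 0.3261, 0.0825]
orientation: [2.344, 2.091, 0.002]
force: [0.4, -0.7, 2.9]
width: 0.0236
finger_force: 89.1
```

```bash
python3 go.py 0.490 0.326 0.083 -0.114
```

```text
t 6.0 tcp [0.49   0.3261 0.0825] d tool [-0.0001  0.     -0.0005] rot [ 0.0011 -0.0009 -0.    ] F [ 0.45 -0.68  2.94] M [ 0.08 -0.09  0.05] w 0.0236 q [0.53 0.13 1.58 0.   1.43 0.64]
```

Converted, -0.04 m / 0.25 = -0.16, -0.02 m / 0.25 = -0.08, -0.06 rad / 1.5708 = -0.0382.

Emit:
drive_effector([
  [0, [0, 0, -0.08], [0, 0, 0]],
  [0, [0, 0, -0.16], [0, 0, 0]],
  [0, [0, 0, -0.16], [0, 0, -0.0382]],
  [0, [0, 0, 0], [0, 0, -0.0376]],
  [0, [0, 0, 0], [0, 0, 0]],
])

```text
time_s: 6.5
tcp_pos: [0.4897, 0.326, 0.1826]
orientation: [2.215, 2.227, 0.002]
force: [0.3, -0.5, -2.8]
width: 0.0232
finger_force: 88.7
```

```bash
python3 go.py 0.5575 0.0264 0.17 0.0048
```

```text
t 6.5 tcp [0.4897 0.326  0.1826] d tool [-0.3     0.0661  0.0124] rot [ 0.0009 -0.0008  0.0007] F [ 0.27 -0.51 -2.81] M [ 0.14 -0.02 -0.03] w 0.0232 q [0.53 0.07 1.47 0.   1.6  0.52]
```

Converted, -0.045 m / 0.25 = -0.18, -0.04 m / 0.25 = -0.16.

Emit:
drive_effector([
  [0, [-0.12, 0.0264, 0], [0, 0, 0]],
  [0, [-0.16, 0.0352, 0], [0, 0, 0]],
  [0, [-0.18, 0.04, 0], [0, 0, 0]],
  [0, [-0.18, 0.04, 0], [0, 0, 0]],
  [0, [-0.18, 0.04, 0], [0, 0, 0]],
  [0, [-0.18, 0.04, 0], [0, 0, 0]],
  [0, [-0.12, 0.0264, 0], [0, 0, 0]],
  [0, [-0.08, 0.0176, 0.04], [0, 0, 0]],
])

```text
time_s: 7.3
tcp_pos: [0.5573, 0.0237, 0.1706]
orientation: [-2.22, -2.222, 0.002]
force: [0.2, 0.0, -2.9]
width: 0.0238
finger_force: 88.7
```

Emit:
drive_effector([
  [0, [0, 0, 0.02], [0, 0, 0]],
  [0, [0, 0, 0], [0, 0, 0]],
  [0, [0, 0, 0], [0, 0, 0]],
])

```text
time_s: 7.6
tcp_pos: [0.5568, 0.0271, 0.1656]
orientation: [-2.214, -2.226, 0.002]
force: [-0.6, 0.2, -3.2]
width: 0.0231
finger_force: 88.6
```

```bash
python3 go.py 0.5575 0.0264 0.1245 0.0048
python3 - <<'E'
from h import *
from plant import ctrl, imaging, readout, sign_off
s=imaging.get_image("scene");t=imaging.get_image("top")
np.savez("s1.npz",**s);np.savez("t1.npz",**t)
A=crop(s,160,120,130,140,4);B=crop(t,215,175,150,80,5)
cv2.imwrite("pics/p1.png",A);cv2.imwrite("pics/p1t.png",B)
E
```

```text
t 7.6 tcp [0.5568 0.0271 0.1656] d tool [-0.0007  0.0008  0.0411] rot [-0.0027 -0.0006  0.0004] F [-0.57  0.18 -3.17] M [0.15 0.06 0.04] w 0.0231 q [-0.01 -0.    1.57  0.    1.57 -0.02]
```

View pics/p1.png

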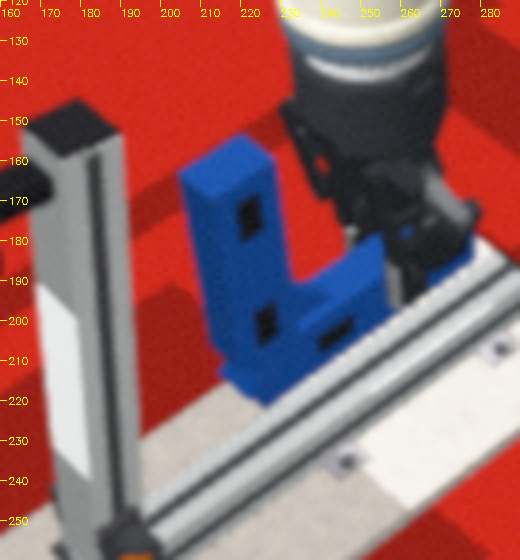

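View pics/p1t.png

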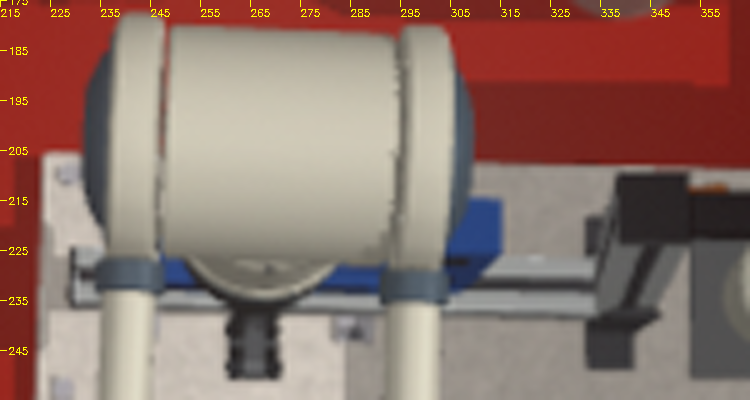

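The scene picture shows the square held upright over the rail, with its bottom corner near (226,220) and its leg top near (221,153), well clear of the post at (190,155). I'll fit its pose to check for tilt and offset.

```bash
python3 - <<'E'
from fit import *
from plant import ctrl, imaging, readout, sign_off
s1=np.load("s1.npz");t1=np.load("t1.npz")
S=[((-a,0,.16),(180,172)),((a,0,.16),(205,200)),((a,.038,.16),(275,160)),((-a,.038,.16),(243,133)),((a,.01,0),(265,405))]
T=[((a,0,.16),(501,198)),((-a,0,.16),(500,259)),((-a,.01,0),(448,290))]
# foot bottom edge x=+a passes rail top edge; add none
def f(p):
    P=lambda L:Ro.from_rotvec(p[3:]).apply([q for q,_ in L])+p[:3]
    return np.concatenate([proj(s1,P(S))-px([u for _,u in S],4,160,120),proj(t1,P(T))-px([u for _,u in T],5,215,175)]).ravel()
r=least_squares(f,[.557,-.08,.08,0,0,0],loss="soft_l1");print(r.x.round(4));print(f(r.x).reshape(-1,2).round(1).tolist())
tcp=readout.read_state()["tcp_pos"];e=np.r_[tcp-[0,.108,.0825],0,0,0.0048];print(e.round(4));print(f(e).reshape(-1,2).round(1).tolist())
# rail near end / rail edges from current top and scene pics at rail y ends, post-end
for d,u,z in((t1,px((597,257),5,215,175),.042),(t1,px((590,315),5,215,175),.042),(t1,px((70,247),5,215,175),.042),(t1,px((70,303),5,215,175),.042)): print(onplane(d,u,z).round(4))
E
```

```text
[ 0.5597 -0.0816  0.0848 -0.0066 -0.0108 -0.0288]
[[-0.9, -0.3], [1.0, -0.3], [0.1, -0.1], [-0.0, -0.1], [-0.1, 2.2], [0.4, 0.3], [0.2, -0.7], [-1.2, 0.5]]
[ 0.5573 -0.0807  0.0843  0.      0.      0.0048]
[[-1.3, -0.1], [0.9, -0.3], [-0.4, -0.5], [-0.9, -0.4], [-0.4, 1.3], [0.3, 0.7], [0.5, -0.4], [-1.4, 1.5]]
[ 0.5737 -0.1574  0.042 ]
[ 0.5428 -0.1538  0.042 ]
[0.5709 0.1204 0.042 ]
[0.5414 0.1193 0.042 ]
```

The square's pose agrees with the prediction, and the rail's centreline is confirmed at x ≈ 0.557. I'm lowering it onto the rail.

Converted, 0.015 m / 0.25 = 0.06, 0.006 m / 0.25 = 0.024.

Emit:
drive_effector([
  [0, [0, 0.002, 0.06], [0, 0, 0]],
  [0, [0, 0, 0.06], [0, 0, 0]],
  [0, [0, 0, 0.024], [0, 0, 0]],
  [0, [0, 0, 0], [0, 0, 0]],
])

```text
time_s: 8.1
tcp_pos: [0.5569, 0.0264, 0.1283]
orientation: [-2.214, -2.225, 0.005]
force: [-0.2, -0.4, -2.3]
width: 0.0233
finger_force: 88.7
```

Emit:
drive_effector([
  [0, [0, 0, 0.012], [0, 0, 0]],
  [0, [0, 0, 0.008], [0, 0, 0]],
  [0, [0, 0, 0], [0, 0, 0]],
  [0, [0, 0, 0], [0, 0, 0]],
])

```text
time_s: 8.5
tcp_pos: [0.5582, 0.0262, 0.1263]
orientation: [2.216, 2.227, 0.001]
force: [0.6, -0.1, -3.3]
width: 0.0235
finger_force: 88.7
```

```bash
python3 go.py 0.5575 0.0264 0.1245 0.0048
```

```text
t 8.5 tcp [0.5582 0.0262 0.1263] d tool [ 0.0002 -0.0007  0.0018] rot [ 0.0006 -0.      0.0001] F [ 0.61 -0.07 -3.28] M [0.14 0.01 0.03] w 0.0235 q [-0.01  0.02  1.62  0.    1.5  -0.02]
```

Converted, 0.002 m / 0.25 = 0.008.

Emit:
drive_effector([
  [0, [0, 0, 0.008], [0, 0, 0]],
  [0, [0, 0, 0], [0, 0, 0]],
  [0, [0, 0, 0], [0, 0, 0]],
])

```text
time_s: 8.8
tcp_pos: [0.5584, 0.0262, 0.1245]
orientation: [2.215, 2.226, 0.002]
force: [0.9, 0.1, 1.0]
width: 0.0237
finger_force: 89.0
```

Emit:
drive_effector([
  [0, [0, 0, 0.008], [0, 0, 0]],
  [0, [0, 0, 0], [0, 0, 0]],
  [0, [0, 0, 0], [0, 0, 0]],
])

```text
time_s: 9.1
tcp_pos: [0.5584, 0.0262, 0.1245]
orientation: [2.215, 2.226, 0.002]
force: [-4.6, -0.1, 10.4]
width: 0.024
finger_force: 90.6
```

```bash
python3 go.py 0.5575 0.0264 0.1245 0.0048
```

```text
t 9.1 tcp [0.5584 0.0262 0.1245] d tool [ 0.0002 -0.0009  0.    ] rot [0.0021 0.0001 0.0003] F [-4.56 -0.09 10.4 ] M [ 0.02  0.9  -0.02] w 0.024 q [-0.01  0.02  1.62 -0.    1.5  -0.02]
```

Converted, -0.008 m / 0.25 = -0.032, 0.001 m / 0.25 = 0.004.

Emit:
drive_effector([
  [0, [-0.024, -0.002, 0.004], [0, 0, 0]],
  [0, [-0.032, 0, 0], [0, 0, 0]],
  [0, [-0.032, 0, 0], [0, 0, 0]],
  [0, [-0.032, 0, 0], [0, 0, 0]],
  [0, [-0.032, 0, 0], [0, 0, 0]],
  [0, [-0.016, 0, 0], [0, 0, 0]],
  [0, [0, 0, 0], [0, 0, 0]],
  [0, [0, 0, 0], [0, 0, 0]],
], squeeze=110)

```text
time_s: 9.9
tcp_pos: [0.5594, -0.015, 0.1246]
orientation: [2.213, 2.225, 0.009]
force: [-0.0, 3.9, 10.6]
width: 0.0236
finger_force: 108.2
```

```bash
python3 go.py 0.558 -0.0436 0.1245 0.0048
```

```text
t 9.9 tcp [ 0.5594 -0.015   0.1246] d tool [-0.0286 -0.0016  0.    ] rot [ 0.0065 -0.0013  0.0008] F [-0.02  3.9  10.55] M [ 0.61  0.12 -0.01] w 0.0236 q [-0.09  0.02  1.62  0.    1.49 -0.09]
```

Converted, -0.004 m / 0.25 = -0.016, -0.003 m / 0.25 = -0.012.

Emit:
drive_effector([
  [0, [-0.012, -0.002, 0.004], [0, 0, 0]],
  [0, [-0.016, 0, 0.004], [0, 0, 0]],
  [0, [-0.016, 0, 0], [0, 0, 0]],
  [0, [-0.012, 0, 0], [0, 0, 0]],
  [0, [0, 0, 0], [0, 0, 0]],
])

```text
time_s: 10.4
tcp_pos: [0.5599, -0.0275, 0.1246]
orientation: [2.211, 2.226, 0.016]
force: [0.7, 10.5, 17.7]
width: 0.0236
finger_force: 109.2
```

```bash
python3 go.py 0.558 -0.0436 0.1245 0.0048
```

```text
t 10.4 tcp [ 0.5599 -0.0275  0.1246] d tool [-0.0161 -0.002   0.    ] rot [ 0.0099 -0.0043  0.0019] F [ 0.67 10.54 17.69] M [ 1.47  0.2  -0.03] w 0.0236 q [-0.11  0.02  1.62  0.01  1.49 -0.12]
```

Emit:
drive_effector([
  [0, [-0.012, 0, 0], [0, 0, 0]],
  [0, [-0.012, 0, 0], [0, 0, 0]],
  [0, [-0.008, 0, 0], [0, 0, 0]],
  [0, [0, 0, 0], [0, 0, 0]],
])

```text
time_s: 10.8
tcp_pos: [0.56, -0.0348, 0.1246]
orientation: [2.211, 2.227, 0.017]
force: [0.4, 13.1, 17.7]
width: 0.0233
finger_force: 109.1
```

```bash
python3 go.py 0.558 -0.0436 0.1245 0.0048
```

```text
t 10.8 tcp [ 0.56   -0.0348  0.1246] d tool [-0.0088 -0.002   0.    ] rot [ 0.0098 -0.0051  0.0025] F [ 0.38 13.08 17.73] M [ 1.77  0.21 -0.1 ] w 0.0233 q [-0.13  0.02  1.62  0.01  1.49 -0.13]
```

Converted, -0.003 m / 0.25 = -0.012, -0.001 m / 0.25 = -0.004.

Emit:
drive_effector([
  [0, [-0.012, -0.004, 0], [0, 0, 0]],
  [0, [-0.012, 0, 0], [0, 0, 0]],
  [0, [-0.004, 0, 0], [0, 0, 0]],
  [0, [0, 0, 0], [0, 0, 0]],
  [0, [0, 0, 0], [0, 0, 0]],
])

```text
time_s: 11.3
tcp_pos: [0.5591, -0.0419, 0.1246]
orientation: [2.211, 2.227, 0.016]
force: [0.1, 12.6, 17.6]
width: 0.0232
finger_force: 109.0
```

```bash
python3 go.py 0.558 -0.0436 0.1245 0.0048
```

```text
t 11.3 tcp [ 0.5591 -0.0419  0.1246] d tool [-0.0017 -0.0011  0.    ] rot [ 0.0101 -0.0047  0.0025] F [ 0.12 12.62 17.63] M [ 1.73  0.11 -0.07] w 0.0232 q [-0.14  0.02  1.62  0.01  1.49 -0.15]
```

Emit:
drive_effector([
  [0, [-0.004, 0, 0], [0, 0, 0]],
  [0, [0, 0, 0], [0, 0, 0]],
  [0, [0, 0, 0], [0, 0, 0]],
])

```text
time_s: 11.6
tcp_pos: [0.5591, -0.0429, 0.1246]
orientation: [2.211, 2.227, 0.017]
force: [0.6, 12.6, 17.5]
width: 0.0235
finger_force: 109.1
```

```bash
python3 go.py 0.558 -0.0436 0.1245 0.0048
```

```text
t 11.6 tcp [ 0.5591 -0.0429  0.1246] d tool [-0.0007 -0.0011  0.0001] rot [ 0.0101 -0.0048  0.0026] F [ 0.64 12.58 17.52] M [1.74 0.17 0.02] w 0.0235 q [-0.14  0.02  1.62  0.01  1.49 -0.15]
```

Emit:
drive_effector([
  [0, [-0.004, 0, 0], [0, 0, 0]],
  [0, [0, 0, 0], [0, 0, 0]],
  [0, [0, 0, 0], [0, 0, 0]],
])

```text
time_s: 11.9
tcp_pos: [0.5591, -0.0438, 0.1246]
orientation: [2.211, 2.227, 0.016]
force: [0.1, 12.9, 17.8]
width: 0.0235
finger_force: 109.1
```

```bash
python3 go.py 0.558 -0.0436 0.1245 0.0048
```

```text
t 11.9 tcp [ 0.5591 -0.0438  0.1246] d tool [ 0.0002 -0.0011  0.0001] rot [ 0.01   -0.0048  0.0026] F [ 0.06 12.86 17.83] M [ 1.79  0.14 -0.01] w 0.0235 q [-0.14  0.02  1.62  0.01  1.49 -0.15]
```

Converted, -0.001 m / 0.25 = -0.004, 0.01 rad / 1.5708 = 0.0064.

Emit:
drive_effector([
  [0, [-0.004, 0, 0], [0.0064, 0, 0]],
  [0, [0, 0, 0], [0, 0, 0]],
  [0, [0, 0, 0], [0, 0, 0]],
])

```text
time_s: 12.2
tcp_pos: [0.5594, -0.0447, 0.1245]
orientation: [-2.211, -2.227, -0.007]
force: [1.2, 14.9, 16.7]
width: 0.0235
finger_force: 108.9
```

```bash
python3 go.py 0.558 -0.0436 0.1245 0.0048
```

```text
t 12.2 tcp [ 0.5594 -0.0447  0.1245] d tool [ 0.0011 -0.0014  0.    ] rot [ 0.001  -0.0052  0.0025] F [ 1.17 14.92 16.73] M [ 1.85 -0.26 -0.23] w 0.0235 q [-0.14  0.03  1.62  0.01  1.5  -0.15]
```

Emit:
drive_effector([
  [0, [-0.004, 0, 0], [0, 0, 0]],
  [0, [0, 0, 0], [0, 0, 0]],
  [0, [0, 0, 0], [0, 0, 0]],
])

```text
time_s: 12.5
tcp_pos: [0.5595, -0.0447, 0.1246]
orientation: [-2.21, -2.227, -0.009]
force: [1.3, 17.5, 17.5]
width: 0.0236
finger_force: 109.0
```

```bash
python3 go.py 0.558 -0.0436 0.1245 0.0048
```

```text
t 12.5 tcp [ 0.5595 -0.0447  0.1246] d tool [ 0.0012 -0.0015  0.0001] rot [ 0.0011 -0.007   0.003 ] F [ 1.31 17.46 17.54] M [ 2.28 -0.34 -0.3 ] w 0.0236 q [-0.14  0.03  1.62  0.01  1.5  -0.15]
```

Emit:
drive_effector([
  [0, [-0.004, 0, 0], [0, 0, 0]],
  [0, [0, 0, 0], [0, 0, 0]],
  [0, [0, 0, 0], [0, 0, 0]],
])

```text
time_s: 12.8
tcp_pos: [0.5595, -0.0449, 0.1245]
orientation: [-2.208, -2.227, -0.011]
force: [1.6, 21.5, 17.1]
width: 0.0237
finger_force: 109.0
```

```bash
python3 go.py 0.558 -0.0436 0.1245 0.0048
```

```text
t 12.8 tcp [ 0.5595 -0.0449  0.1245] d tool [ 0.0013 -0.0014  0.0001] rot [ 0.001  -0.0086  0.0035] F [ 1.61 21.53 17.06] M [ 2.68 -0.33 -0.36] w 0.0237 q [-0.14  0.03  1.62  0.01  1.5  -0.15]
```

Converted, -0.0005 m / 0.25 = -0.002, 0.005 rad / 1.5708 = 0.0032.

Emit:
drive_effector([
  [0, [-0.002, -0.002, 0.002], [0, 0.0032, 0]],
  [0, [0, 0, 0], [0, 0, 0]],
  [0, [0, 0, 0], [0, 0, 0]],
])

```text
time_s: 13.1
tcp_pos: [0.5593, -0.0452, 0.1245]
orientation: [-2.206, -2.225, -0.018]
force: [3.4, 22.9, 19.0]
width: 0.0232
finger_force: 109.1
```

```bash
python3 go.py 0.558 -0.0436 0.1245 0.0048
python3 - <<'E'
from h import *
from plant import ctrl, imaging, readout, sign_off
s=imaging.get_image("scene");t=imaging.get_image("top")
np.savez("s2.npz",**s);np.savez("t2.npz",**t)
cv2.imwrite("pics/f1.png",crop(s,150,130,100,120,5)[:600])
E
```

```text
t 13.1 tcp [ 0.5593 -0.0452  0.1245] d tool [ 0.0016 -0.0013  0.0001] rot [ 0.0023 -0.0137  0.0039] F [ 3.44 22.89 19.03] M [ 2.63 -0.36 -0.31] w 0.0232 q [-0.15  0.03  1.62  0.01  1.5  -0.16]
```

View pics/f1.png

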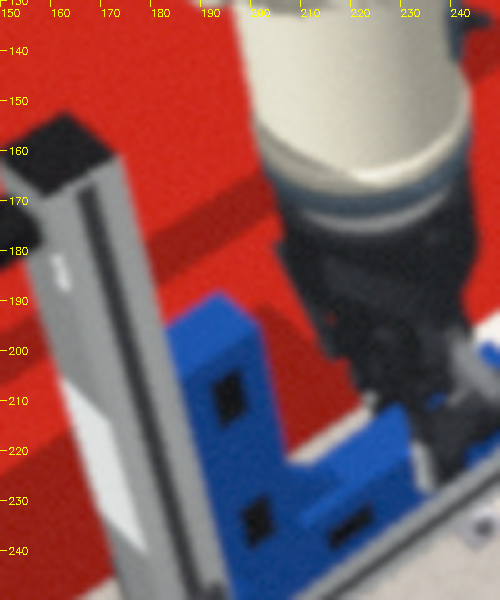

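```bash
python3 - <<'E'
from fit import *
s2=np.load("s2.npz")
r=least_squares(fst,[.55,-.1,0,0,.1],loss="soft_l1").x
P=[((b,-b),(45,197)),((b,b),(120,157)),((-b,b),(65,112))]
U=px([u for _,u in P],5,150,130)
def f(l):
    q=np.array([(x,-.015+y*np.cos(l[0])+.245*np.sin(l[0]),.072+.245*np.cos(l[0])-y*np.sin(l[0])) for (x,y),_ in P])
    return (proj(s2,pose(r,q))-U).ravel()
o=least_squares(f,[0]);print("lean",o.x,f(o.x).round(1), f([0]).round(1))
S=[((-a,.038,.16),(218,292)),((a,.038,.16),(260,325)),((a,0,.16),(182,372))]
V=px([u for _,u in S],5,150,130)
# square pose: y offset & pitch, standing at corner
def g(p):
    q=Ro.from_rotvec([p[1],0,0]).apply([w for w,_ in S])+[p[2],p[0],.042]
    return (proj(s2,pose(r,q))-V).ravel()
print("at corner",g([0,0,0]).round(1)); o=least_squares(g,[0,0,0]);print(o.x,g(o.x).round(1))
# edge of post (x=+b, front face): straightness from image: predicted at lean 0
for z in(.2,.1,.06):print(proj(s2,pose(r,[[b,0,z]])))
E
```

```text
lean [0.00169517] [0.1 1.3 0.3 0.2 0.8 0.3] [-0.1  1.4  0.1  0.3  0.6  0.5]
at corner [-0.3  0.4 -0.6  0.9 -1.6  2.3]
[-0.01227133 -0.10613561 -0.00432141] [ 0.6 -0.2  0.3  0.2 -0.9  0. ]
[[185.36403234 207.8041671 ]]
[[193.76251461 241.13439711]]
[[196.78321534 253.12235482]]
```

The rows are not in the units I measure in: shifts go in shares of 0.25 m and turns go in shares of pi/2 rad. I convert before sending: -0.001 m / 0.25 = -0.004, -0.0005 m / 0.25 = -0.002.

Emit:
drive_effector([
  [0, [-0.004, -0.002, 0.004], [0, 0, 0]],
  [0, [0, 0, 0], [0, 0, 0]],
  [0, [0, 0, 0], [0, 0, 0]],
  [0, [0, 0, 0], [0, 0, 0]],
])

```text
time_s: 13.6
tcp_pos: [0.5592, -0.0453, 0.1245]
orientation: [-2.205, -2.226, -0.021]
force: [2.8, 26.1, 22.2]
width: 0.0232
finger_force: 109.7
```

```bash
python3 go.py 0.558 -0.0436 0.1245 0.0048
python3 - <<'E'
from h import *
from plant import ctrl, imaging, readout, sign_off
s=imaging.get_image("scene");t=imaging.get_image("top")
np.savez("s3.npz",**s)
C=np.zeros((600,800,3),np.uint8);A=crop(s,165,175,95,100,6);C[:600,:570]=A
B=crop(s,90,130,75,140,3);C[:420,572:797]=B
cv2.imwrite("pics/f2.png",C)
E
```

```text
t 13.6 tcp [ 0.5592 -0.0453  0.1245] d tool [ 0.0017 -0.0012  0.0001] rot [ 0.0038 -0.0152  0.0045] F [ 2.83 26.07 22.2 ] M [ 3.11 -0.25 -0.3 ] w 0.0232 q [-0.15  0.03  1.62  0.02  1.5  -0.16]
```

View pics/f2.png

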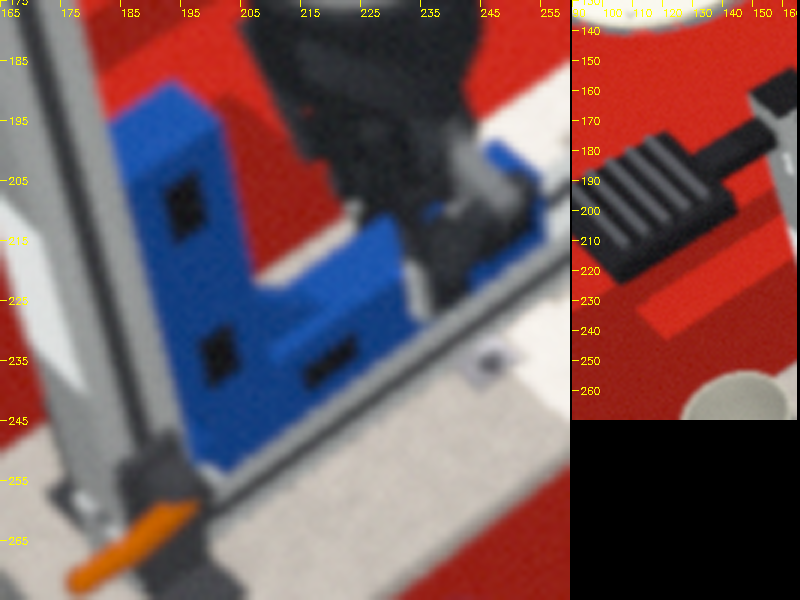

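The foot lies on the rail along its whole length, from (202,253) to (254,215). The leg is flush on the post from (183,197) to (196,250), and the cup and lamp are undisturbed.

```bash
python3 -c "
from plant import ctrl, imaging, readout, sign_off
s=readout.read_state();print(s['force'],s['finger_force']);print(sign_off())"
```

```text
[ 2.25870588 25.46409375 21.05816696] 109.71092462539673
the job is handed in; nothing more can be done
None
```

I handed the job in at about 14 s: the square sits flat on the rail and flush against the post, which measures upright to within about 0.005 rad, and the arm still grips it, pressing about 21 N down and 25 N against the post.

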